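# Load the ejector pin into the mould block

## Robot

A 6-joint arm with a two-finger parallel gripper is mounted at the origin on a cart in front of the work surface, level with it; the furniture and walls round the work are solid. World frame = base frame: x ahead of the robot, y to its left, z up, the work surface at z = 0. Lengths are in m, angles in degrees, forces in N, time in s.
With the tool pointing down it reaches from about 0.35 to 0.875 m from the base axis. Payload 4.2 kg.
Tool frame: the origin (TCP) lies on the centre line of the jaws, within the pads' length; the fingertips stand tip_reach ahead of it and the grasp point (between the pads) is the TCP (tip_reach is the distance from the TCP to the fingertips, in m); z points along the fingers, y is the line along which they close (so a half turn about z gives the same grasp; the last joint's range is limited). The gripper opens to 87 mm and grips with 3 to 60 N. Pads are 19 mm wide; open, the fingers measure 117 mm over their backs; the gripper's body (75 mm by 190 mm) begins 51 mm behind the grasp point.
Start: joints at [88.442, 22.042, 0.453, 0, -68.411, -14.817], TCP at [0.176, 0.6, 0.242] pointing down, gripper open.
Joint ranges: [-179.83, 179.83], [-69.29, 118.12], [-61.27, 80.66], [-181.25, 117.63], [-171.15, -9.14], [-177.46, 177.46]. Speed limits (degrees/s): [159.86, 159.86, 180, 180, 180, 180].

## Interface

Orientations are given as a 3x3 rotation matrix whose columns are the frame's x, y, z axes.
In Python, from station import sense, capture, finish_job, tip_reach gives the robot as it stands.
- The arm moves only by the tool arm_command, never from a script. Its argument "deltas" is a list of rows, each a list of 7 numbers: the turn, a rotation vector about the tool's x, y, z in rad, then the shift along the tool's x, y, z in cm, then the closure, from -1 (fully open) to 1 (shut), so that 0 is half open. In form: [[rx, ry, rz, dx, dy, dz, hand], ...]. A call has 1 to 8 rows; each row is the pose to reach, as a shift and turn from the pose commanded when the call began, along the tool's axes at that moment; what a row does not reach only later rows make up. A row lasts 1/12 s, in which the tool goes at most 41.7 mm and 7.16 degrees, less where a joint would pass 70% of its speed; a pose out of reach is approached as far as the arm can. A call with a gripper value outside its range is refused whole. The fingers move at their own pace and stop on an object; the grip force is fixed at half the most. Time passes only in rows, so rows that repeat a pose let the fingers close. It gives the time, the measured TCP pose, the force, the opening and the grip force at its end, in the units of the state.
- sense(): the state, without advancing time (a new reading comes with each control period).
- capture(name): name is "side" or "top"; returns a dict with "pixels" (400x640x3 uint8, blue, green, red), "fovy" (degrees; the focal length in pixels is half the picture's height over the tangent of half this angle, whatever the lens; pixels are square), "cx", "cy" (the principal point, pixels), "k1" (the pictures are not rectified: a ray, as slopes to the right and down, at radius r is drawn at 1 + k1 r^2 times it, then the intrinsics apply), "rvec" (rotation vector, rad) and "tvec" (3), from world to camera coordinates, as OpenCV has them. Camera axes: x right, y down, z forward; pixel columns grow to the right and rows downward; lengths in m; the calibration is good to about 2 mm. A picture is of the moment at which its call begins. There is no depth.
- finish_job(): hands the job in; it is judged then, once.
The state is a dict: "time_s": time; "joints": joint angles; "joint_velocities": joint speeds; "effort": joint torques, N m; "tcp_pos": TCP position; "ee_rot": TCP orientation; "wrist_force": force on the tool from outside, world axes, zero at the start; "moment": the same for the moment, N m; "gripper_width": opening from 0.0 (shut) to 1.0 (fully open); "gripper_force": force on a finger pad.
Only numpy, scipy, OpenCV 4.12 (cv2) and the standard library are available. Lean on these libraries where they do the work, as an engineer would, in place of code of your own. Each camera call takes 0.05 s, during which the arm holds its last target. There are 200 camera calls.

## Task

Draw the steel ejector pin out of its blue holder and slide it nose first into the deep bore of the aluminium mould block: push it only partway in, let go, take a new hold further back, and push it firmly home against the hidden stop inside, then let go. The stop's depth is different every time, so feel for it and push gently, never hard. Leave the jar, the gear and the cutters where they are.

Things in the scene. Friction and masses are not known exactly. Their poses are not given: they have to be found in the camera images.
- pin: Loose straight steel ejector pin, 10 mm diameter, 180 mm long, about 0.11 kg, lying level in the holder with its rear 50 mm inside the sleeve. Origin at its middle, on its axis; own +y runs along the pin to the nose (last 5 mm taper to 6.4 mm diameter). The tail's last 12 mm are red. Let go partway in the bore, its tail sags a few mm.
- pin_nose (a point): Centre of the pin's nose face, 90 mm from the pin's middle.
- pin_tail (a point): Centre of the pin's red tail face, 90 mm from the pin's middle.
- pin_holder: Fixed blue holder, origin on the worktop under its sleeve's mouth, +y the way the pin is drawn out (50 mm until free), z up. Pin axis 45 mm high, at x = 0. Sleeve y = -2 to -50 mm, 40 mm wide, 67 mm high, closed on top and behind. Open-topped cradle post y = 100 to 116 mm, 28 mm wide, 51 mm high; between them only the 8 mm base plate, 56 mm wide. Base y = -61 to 129 mm.
- mould_block: Fixed aluminium block, 60 mm wide (x), 150 mm long (y), 70 mm high, with two side flanges (112 mm over both, y = 35 to 135 mm, 16 mm high). Origin on the worktop under the bore's mouth; +y runs into the bore, z up; face with the mouth at y = 0. Partway means the nose 25 to 95 mm deep when let go. More than 25 N of the pin against block or stop is too hard.
- bore_mouth (a point): Centre of the bore's mouth on the block's face, 45 mm above the worktop, +y into the bore. Bore 11.6 mm diameter, 2 mm chamfer. A rigid steel stop inside, not visible, ends it (stop_c0) between 100 and 130 mm deep (different every time), so the pin fully home sticks out 50 to 80 mm. Firmly home: pressed on the stop with at least 4 N for a moment.
- jar: Loose small glass jar with a black lid, 45 mm diameter, 43 mm high, origin under its centre; a bystander.
- gear: Loose orange printed gear, 41 mm diameter, 14 mm high, origin under its centre; a bystander.
- cutters: Loose red and black flush cutters lying flat, about 96 x 61 x 12 mm, origin under the middle; a bystander.
Mind the look-alikes: they are no part of the job. Of the things like the pin, leave any that is pink; of the rest the smaller one is meant. What is meant by the mould_block is not orange, and is the larger of those in its own colour.

How it is judged:
By the outcome, as a careful person would: the job done as asked, in the order asked, and still so for the second after the job is handed in, with the robot touching nothing.
It also fails if it takes over 64 s, if anything falls off the work surface, if the arm or the gripper's body presses on something with over 40 N, if the wrist force passes 120 N, or if a joint passes its speed limit or range.

## Working session

There is one attempt and no reset: what is moved stays moved. The work goes in short steps, Python scripts to look and compute and a tool call to move; the robot and the scene stay as the last step left them, time stands still between calls to the robot, and variables do not carry over. Pictures are saved under pics/ and viewed, at most 10 in all, crops included, and the job is handed in when it is done.

Besides the shell and the picture viewer there is one more tool, called after "Request:" as a command line: name --pt "numbers of a row" for each row, then --argument value for the rest. arm_command: Moves the arm, as the interface text tells. Its arguments: {"type":"object","properties":{"deltas":{"type":"array"}},"required":["deltas"]}

```bash
mkdir -p pics; cat > h.py <<'E'
import numpy as np, cv2
from station import sense, capture, finish_job, tip_reach
def cam(c):
    f=200/np.tan(np.radians(c["fovy"])/2)
    K=np.array([[f,0,c["cx"]],[0,f,c["cy"]],[0,0,1.]])
    return K,np.array([c["k1"],0,0,0,0.]),cv2.Rodrigues(np.array(c["rvec"],float))[0],np.array(c["tvec"],float).reshape(3)
def onz(c,px,z):
    K,d,R,t=cam(c)
    n=cv2.undistortPoints(np.array(px,float).reshape(-1,1,2),K,d).reshape(-1,2)
    z=np.broadcast_to(z,len(n)); o=-R.T@t; out=[]
    for (a,b),zz in zip(n,z):
        r=R.T@np.array([a,b,1]); out.append(o+r*(zz-o[2])/r[2])
    return np.array(out)
def proj(c,P):
    K,d,R,t=cam(c)
    return cv2.projectPoints(np.array(P,float).reshape(-1,1,3),np.array(c["rvec"],float),t,K,d)[0].reshape(-1,2)
E
python3 - <<'E'
from h import *
import pickle
for n in("top","side"):
    c=capture(n); pickle.dump(c,open(n+".pkl","wb")); cv2.imwrite(f"pics/{n}0.png",np.asarray(c["pixels"]))
    K,d,R,t=cam(c); print(n,c["fovy"],c["k1"],-R.T@t,R[2])
s=sense(); print(tip_reach,s)
E
```

```text
top 42.08179135687985 -0.020577590221204808 [0.23592218 0.1643571  1.64702112] [ 0.19671697  0.00446085 -0.98045017]
side 46.73617698975289 -0.08243841960202866 [0.3330422  1.01885403 1.53367865] [ 0.11302804 -0.49607926 -0.86088909]
0.019 {'time_s': 0.1, 'joints': array([ 8.84437225e+01,  2.20862476e+01,  3.86904799e-01, -2.37352954e-02,
       -6.84116386e+01, -1.48150752e+01]), 'joint_velocities': array([ 0.05015475, -0.05723306,  0.19795306,  0.19272189, -0.01205435,
       -0.06252102]), 'effort': array([-4.92430263e-04, -3.91690636e+01,  1.87935215e+01,  4.23193485e+00,
        1.34292120e-02, -8.17506975e-05]), 'tcp_pos': array([0.17602701, 0.59917241, 0.24056939]), 'ee_rot': array([[ 9.59411971e-01, -2.82007939e-01, -4.37662792e-04],
       [-2.82008252e-01, -9.59410046e-01, -1.92578521e-03],
       [ 1.23188637e-04,  1.97104590e-03, -9.99998050e-01]]), 'wrist_force': array([ 0.15638645,  0.409397  , -1.00276498]), 'moment': array([-0.02273815,  0.00568474,  0.01798154]), 'gripper_force': 0.0, 'gripper_width': 1.0022459890406699}
```

View pics/top0.png

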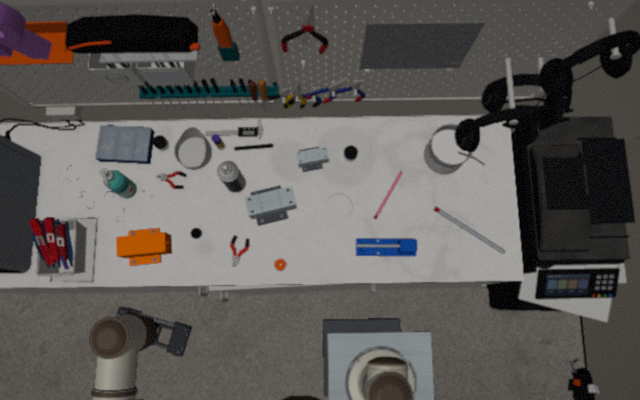

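View pics/side0.png

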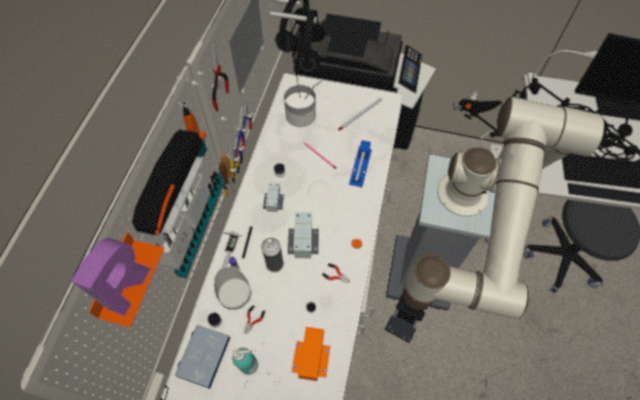

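The top view has three pin-like things: pink (388,195), a long grey rod (470,230), and a pin in the blue holder (386,247). The one in the holder fits, since it is not pink and is the smaller of the rest. The blocks are orange (145,245), small grey (313,157) and large grey (272,203), and the large grey one is meant. I'll confirm with enlarged crops.

```bash
python3 - <<'E'
from h import *
import pickle
t=pickle.load(open("top.pkl","rb"));s=pickle.load(open("side.pkl","rb"))
z=lambda c,x,y,w,h,k:cv2.resize(np.asarray(c["pixels"])[y:y+h,x:x+w],None,fx=k,fy=k,interpolation=cv2.INTER_CUBIC)
a=np.vstack([z(t,345,225,80,45,5),z(t,235,175,80,55,5)])
b=np.vstack([z(s,335,133,50,62,8)[:, :400],z(s,280,205,50,62,8)])
b=cv2.resize(b,(int(b.shape[1]*.6),int(b.shape[0]*.6)))
H=max(len(a),len(b)); p=lambda i:cv2.copyMakeBorder(i,0,H-len(i),0,0,cv2.BORDER_CONSTANT)
o=np.hstack([p(a),p(b)]);print(o.shape,a.shape,b.shape); cv2.imwrite("pics/crop1.png",np.clip(o*1.6,0,255).astype(np.uint8))
E
```

```text
(595, 640, 3) (500, 400, 3) (595, 240, 3)
```

View pics/crop1.png

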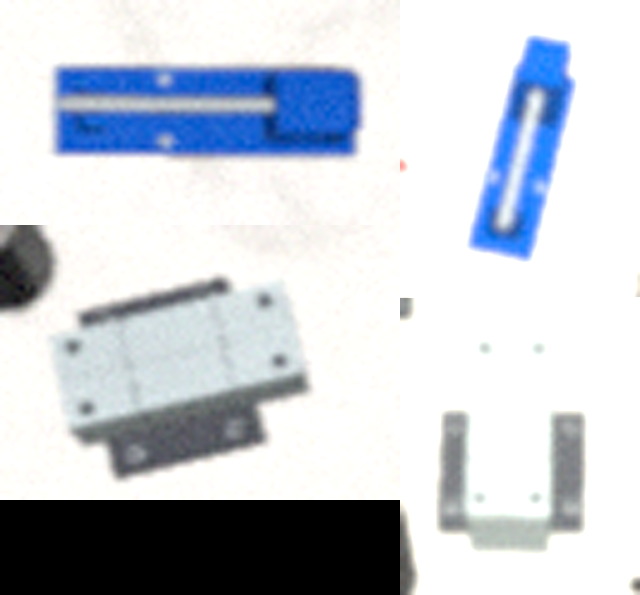

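```bash
python3 - <<'E'
from h import *
import pickle
t=pickle.load(open("top.pkl","rb"));s=pickle.load(open("side.pkl","rb"))
np.set_printoptions(precision=4,suppress=True)
B=lambda p:[(235+(x+.5)/5-.5,175+(y-225+.5)/5-.5) for x,y in p]
H=lambda p:[(345+(x+.5)/5-.5,225+(y+.5)/5-.5) for x,y in p]
S2=lambda p:[(280+((x-400+.5)/4.8-.5),205+((y-297.6+.5)/4.8-.5)) for x,y in p]
S1=lambda p:[(335+((x-400+.5)/4.8-.5),133+((y+.5)/4.8-.5)) for x,y in p]
print("block top",onz(t,B([(52,338),(285,283),(308,378),(72,430)]),.07))
print("flange",onz(t,B([(115,478),(265,440)]),.016))
print("flangeL upper edge",onz(t,B([(80,318),(225,280)]),.016))
print("side blk end top/bottom",onz(s,S2([(468,517),(550,520)]),.07),onz(s,S2([(475,548),(547,549)]),0))
print("side flange",onz(s,S2([(440,413),(440,528),(583,413),(583,530)]),.016))
print("hold base",onz(t,H([(55,68),(55,153),(355,153)]),.008))
print("pin",onz(t,H([(58,103),(275,103)]),.045))
print("sleeve top",onz(t,H([(274,68),(274,130),(358,70)]),.067))
print("side hold base",onz(s,S1([(471,245),(529,258),(573,80)]),.008))
print("side pin",onz(s,S1([(502,228),(537,90)]),.045))
E
```

```text
block top [[0.5668 0.4074 0.07  ]
 [0.5994 0.2627 0.07  ]
 [0.539  0.2486 0.07  ]
 [0.5087 0.3943 0.07  ]]
flange [[0.4867 0.3744 0.016 ]
 [0.5096 0.2791 0.016 ]]
flangeL upper edge [[0.5909 0.3979 0.016 ]
 [0.6145 0.3047 0.016 ]]
side blk end top/bottom [[0.5648 0.4101 0.07  ]
 [0.5072 0.3987 0.07  ]] [[0.5644 0.4041 0.    ]
 [0.5121 0.3924 0.    ]]
side flange [[0.6163 0.3094 0.016 ]
 [0.5913 0.401  0.016 ]
 [0.5104 0.2841 0.016 ]
 [0.4879 0.378  0.016 ]]
hold base [[ 0.4415  0.0642  0.008 ]
 [ 0.3877  0.0657  0.008 ]
 [ 0.3847 -0.1231  0.008 ]]
pin [[ 0.4151  0.0652  0.045 ]
 [ 0.413  -0.0688  0.045 ]]
sleeve top [[ 0.432  -0.0659  0.067 ]
 [ 0.3941 -0.0642  0.067 ]
 [ 0.43   -0.1171  0.067 ]]
side hold base [[ 0.4369  0.062   0.008 ]
 [ 0.3888  0.0632  0.008 ]
 [ 0.3852 -0.1204  0.008 ]]
side pin [[ 0.4135  0.0638  0.045 ]
 [ 0.4112 -0.0757  0.045 ]]
```

The crops confirm both: a pin with its tail in the blue sleeve on the right, and a grey block whose mouth is at its −y end, since the flange gap there is 35 mm. The holder's mouth is near (0.4126, −0.064) with axis 89.1°, and the bore mouth is near (0.569, 0.256) heading 102°. The sizes agree with those given.

Request:
arm_command --pt "0 0 0.08 2.5 3.3 0 -1" --pt "0 0 0.16 5 6.6 0 -1" --pt "0 0 0.24 7.5 9.9 0 -1" --pt "0 0 0.32 10 13.2 0 -1" --pt "0 0 0.4 12.5 16.5 0 -1" --pt "0 0 0.48 15 19.8 0 -1" --pt "0 0 0.56 17.5 23.1 0 -1" --pt "0 0 0.64 20 26.4 0 -1"

```text
time_s: 0.77
tcp_pos: [0.2936, 0.2877, 0.2413]
ee_rot: [[0.599, -0.801, -0.0], [-0.801, -0.599, -0.0], [0.0, 0.0, -1.0]]
wrist_force: [0.3, 0.6, -0.2]
gripper_width: 1.0
gripper_force: 0.0
```

```bash
cat >> h.py <<'E'
def delta(x,y,z,yaw):
    s=sense(); R=s["ee_rot"]; T=np.radians(yaw)
    X=np.array([np.cos(T),np.sin(T),0]); Z=np.array([0,0,-1.]); G=np.c_[X,np.cross(Z,X),Z]
    rv=cv2.Rodrigues(R.T@G)[0].ravel(); d=R.T@(np.array([x,y,z])-s["tcp_pos"])*100
    np.set_printoptions(precision=4,suppress=True)
    print("t",s["time_s"],"tcp",s["tcp_pos"],"rv",rv,"cm",d,"F",s["wrist_force"],"w",s["gripper_width"])
E
python3 -c "
from h import *
delta(.4133,-.024,.15,-90.9)"
```

```text
t 0.7667 tcp [0.2936 0.2877 0.2413] rv [ 0.0003 -0.0002  0.6574] cm [32.132   9.0693  9.1376] F [ 0.3183  0.6349 -0.2106] w 0.9999488890304429
```

Request:
arm_command --pt "0 0 0.08 3.2 0.9 0.5 -1" --pt "0 0 0.16 7.2 2.0 1 -1" --pt "0 0 0.24 11.2 3.2 2 -1" --pt "0 0 0.32 15.2 4.3 3 -1" --pt "0 0 0.4 19.2 5.4 4 -1" --pt "0 0 0.48 23 6.5 5 -1" --pt "0 0 0.57 26.8 7.6 6 -1" --pt "0 0 0.6574 30 8.5 7 -1"

```text
time_s: 1.43
tcp_pos: [0.4061, -0.0032, 0.1712]
ee_rot: [[-0.017, -1.0, 0.0], [-1.0, 0.017, 0.0], [-0.0, -0.0, -1.0]]
wrist_force: [0.7, -0.2, -0.1]
gripper_width: 0.997
gripper_force: 0.0
```

```bash
python3 -c "
from h import *
delta(.4133,-.024,.10,-90.9)"
```

```text
t 1.4333 tcp [ 0.4061 -0.0032  0.1712] rv [-0.0004  0.0002 -0.0016] cm [ 2.0708 -0.75    7.1169] F [ 0.6511 -0.1724 -0.1111] w 0.997494627976398
```

Request:
arm_command --pt "0 0 0 0.5 -0.2 1.5 -0.5" --pt "0 0 0 1 -0.4 3 0" --pt "0 0 0 1.5 -0.6 5 0.2" --pt "0 0 0 2.05 -0.75 7 0.3" --pt "0 0 0 2.05 -0.75 7 0.3" --pt "0 0 0 2.05 -0.75 7 0.3" --pt "0 0 0 2.05 -0.75 7 0.3"

```text
time_s: 2.02
tcp_pos: [0.4139, -0.0212, 0.1023]
ee_rot: [[-0.012, -1.0, 0.001], [-1.0, 0.012, 0.0], [-0.0, -0.001, -1.0]]
wrist_force: [0.8, 0.4, 0.1]
gripper_width: 0.556
gripper_force: 0.0
```

```bash
python3 - <<'E'
from h import *
delta(.4133,-.024,.045,-90.9)
t=capture("top");s=capture("side")
p=sense()["tcp_pos"]
for c in(t,s): print(proj(c,[p+[0,0,-.019],[.4133,-.024,.045],[.4133,-.024,p[2]-.019]]))
z=lambda c,x,y,w,h,k:np.clip(1.6*cv2.resize(np.asarray(c["pixels"])[y:y+h,x:x+w],None,fx=k,fy=k,interpolation=cv2.INTER_CUBIC),0,255)
cv2.imwrite("pics/c2.png",np.hstack([z(t,340,205,100,140,4),z(s,330,125,100,140,4)]))
E
```

```text
t 2.0167 tcp [ 0.4139 -0.0212  0.1023] rv [-0.0011  0.0001  0.0038] cm [0.2854 0.0607 5.7293] F [0.7568 0.3768 0.064 ] w 0.5557575818968413
[[385.5302 243.6286]
 [385.1062 245.3274]
 [386.5621 243.8859]]
[[360.6171 156.5187]
 [360.1975 161.683 ]
 [360.9772 155.9223]][ WARN:0@0.761] global loadsave.cpp:1063 imwrite_ Unsupported depth image for selected encoder is fallbacked to CV_8U.
```

View pics/c2.png

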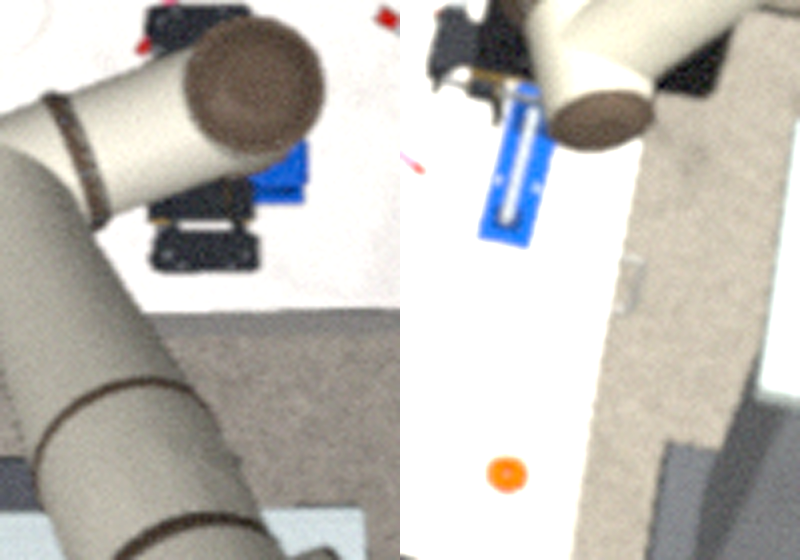

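The pin is seen running under the gripper's middle, with little visible of the fingers, so forces will do the fine centring. Next I go down and close.

Request:
arm_command --pt "0 0 0 0.1 0.05 1.5 0.3" --pt "0 0 0 0.2 0.05 3 0.3" --pt "0 0 0 0.2 0.05 4.5 0.3" --pt "0 0 0 0.2 0.05 5.5 0.3" --pt "0 0 0 0.2 0.05 5.5 0.3" --pt "0 0 0 0.2 0.05 5.5 0.5"

```text
time_s: 2.62
tcp_pos: [0.4132, -0.0231, 0.0472]
ee_rot: [[-0.012, -1.0, 0.001], [-1.0, 0.012, 0.0], [-0.0, -0.001, -1.0]]
wrist_force: [-0.1, -0.2, -0.1]
gripper_width: 0.324
gripper_force: 0.0
```

Request:
arm_command --pt "0 0 0 0 0 0 0.6" --pt "0 0 0 0 0 0 0.64" --pt "0 0 0 0 0 0 0.68" --pt "0 0 0 0 0 0 0.7" --pt "0 0 0 0 0 0 0.7" --pt "0 0 0 0 0 0 0.7"

```text
time_s: 3.12
tcp_pos: [0.4129, -0.0234, 0.0468]
ee_rot: [[-0.012, -1.0, 0.0], [-1.0, 0.012, 0.0], [-0.0, -0.0, -1.0]]
wrist_force: [-0.1, -0.2, 1.2]
gripper_width: 0.147
gripper_force: 0.0
```

Request:
arm_command --pt "0 0 0 0 0 0 0.74" --pt "0 0 0 0 0 0 0.78" --pt "0 0 0 0 0 0 0.82" --pt "0 0 0 0 0 0 0.86" --pt "0 0 0 0 0 0 1" --pt "0 0 0 0 0 0 1" --pt "0 0 0 0 0 0 1"

```text
time_s: 3.7
tcp_pos: [0.4124, -0.0236, 0.0465]
ee_rot: [[-0.013, -1.0, -0.001], [-1.0, 0.013, -0.0], [0.0, 0.001, -1.0]]
wrist_force: [-2.0, 0.8, 1.5]
gripper_width: 0.103
gripper_force: 30.0
```

```bash
python3 -c "
from h import *
delta(.4133,-.024,.045,-90.9); print(sense()['moment'],sense()['gripper_force'])"
```

```text
t 3.7 tcp [ 0.4124 -0.0236  0.0465] rv [ 0.0008 -0.0002  0.003 ] cm [ 0.0428 -0.0908  0.148 ] F [-2.0475  0.8133  1.4678] w 0.10302120841461038
[ 0.2021  0.4655 -0.0298] 30.000327229499817
```

Held centrally, but drawing 50 mm from here would bring the fingers to the cradle post. I'll re-grip about 22 mm further back first.

Request:
arm_command --pt "0 0 0 0 0 0 0.7" --pt "0 0 0 0 0 0 0.65" --pt "0 0 0 0 0 0 0.65" --pt "0 0 0 0.7 0.05 0 0.65" --pt "0 0 0 1.5 0.05 0.05 0.65" --pt "0 0 0 2.2 0.05 0.1 0.65" --pt "0 0 0 2.2 0.05 0.1 0.65" --pt "0 0 0 2.2 0.05 0.1 0.7"

```text
time_s: 4.37
tcp_pos: [0.4119, -0.0461, 0.0455]
ee_rot: [[-0.014, -1.0, -0.0], [-1.0, 0.014, -0.0], [0.0, 0.0, -1.0]]
wrist_force: [0.2, -0.1, 0.1]
gripper_width: 0.16
gripper_force: 0.0
```

Request:
arm_command --pt "0 0 0 0 0 0 0.75" --pt "0 0 0 0 0 0 0.8" --pt "0 0 0 0 0 0 0.85" --pt "0 0 0 0 0 0 1" --pt "0 0 0 0 0 0 1" --pt "0 0 0 0 0 0 1" --pt "0 0 0 0 0 0 1"

```text
time_s: 4.95
tcp_pos: [0.4119, -0.0454, 0.0456]
ee_rot: [[-0.012, -1.0, -0.0], [-1.0, 0.012, -0.0], [0.0, 0.0, -1.0]]
wrist_force: [-0.5, -0.5, 1.0]
gripper_width: 0.107
gripper_force: 30.0
```

Request:
arm_command --pt "0 0 0 -0.1 0 0 1" --pt "0 0 0 -0.3 0 0 1" --pt "0 0 0 -0.6 0 0 1" --pt "0 0 0 -1 0 0 1" --pt "0 0 0 -1.5 0 0 1" --pt "0 0 0 -2 0 0 1" --pt "0 0 0 -2.5 0 0 1" --pt "0 0 0 -3 0 0 1"

```text
time_s: 5.62
tcp_pos: [0.4125, -0.0148, 0.0455]
ee_rot: [[-0.012, -1.0, 0.0], [-1.0, 0.012, 0.0], [-0.0, -0.0, -1.0]]
wrist_force: [-0.3, -1.1, 0.6]
gripper_width: 0.102
gripper_force: 30.0
```

Request:
arm_command --pt "0 0 0 -0.6 0 0 1" --pt "0 0 0 -1.3 0 0 1" --pt "0 0 0 -2 0 0 1" --pt "0 0 0 -2.6 0 0 1" --pt "0 0 0 -2.6 0 -0.5 1" --pt "0 0 0 -2.6 0 -1.5 1" --pt "0 0 0 -2.6 0 -3.5 1" --pt "0 0 0 -2.6 0 -6 1"

```text
time_s: 6.28
tcp_pos: [0.4114, 0.0102, 0.1053]
ee_rot: [[-0.013, -1.0, -0.004], [-1.0, 0.013, -0.001], [0.001, 0.004, -1.0]]
wrist_force: [0.8, -0.2, -1.1]
gripper_width: 0.104
gripper_force: 30.0
```

```bash
python3 - <<'E'
from h import *
import pickle
delta(.598,.128,.10,-77)
t=pickle.load(open("top.pkl","rb"));s=pickle.load(open("side.pkl","rb"))
z=lambda c,x,y,w,h,k:np.clip(1.5*cv2.resize(np.asarray(c["pixels"])[y:y+h,x:x+w],None,fx=k,fy=k,interpolation=cv2.INTER_LANCZOS4),0,255).astype(np.uint8)
cv2.imwrite("pics/c3.png",np.hstack([z(t,242,180,58,50,8),z(s,284,205,40,50,8)]))
E
```

```text
t 6.2833 tcp [0.4114 0.0102 0.1053] rv [ 0.0043 -0.001  -0.2394] cm [-12.0087 -18.5161   0.4324] F [ 0.7725 -0.2209 -1.1044] w 0.10360466860372637
```

View pics/c3.png

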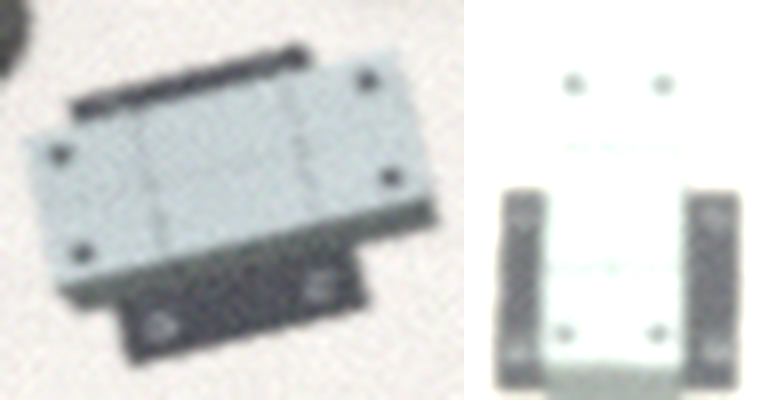

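```bash
python3 - <<'E'
from h import *
import pickle
np.set_printoptions(precision=4,suppress=True)
t=pickle.load(open("top.pkl","rb"));s=pickle.load(open("side.pkl","rb"))
T=lambda p:[(242+(x+.5)/8-.5,180+(y+.5)/8-.5) for x,y in p]
S=lambda p:[(284+(x-464+.5)/8-.5,205+(y+.5)/8-.5) for x,y in p]
# order: far-right(x+), mouth(x+), mouth(x-), far(x-)
for n,P in(("topholes",onz(t,T([(60,154),(368,80),(391,177),(82,253)]),.07)),("topcorn",onz(t,T([(25,140),(398,52),(433,195),(55,287)]),.07)),("sideholes",onz(s,S([(565,334),(574,85),(663,85),(658,334)]),.07))):
    m=(P[1]+P[2])/2; f=(P[0]+P[3])/2; c=(m+f)/2; u=f-m
    print(n,"mouthend",m,"far",f,"centre",c,"len",np.linalg.norm(u),"ang",np.degrees(np.arctan2(u[1],u[0])),np.degrees(np.arctan2(*(P[0]-P[3])[[1,0]]))+90,np.degrees(np.arctan2(*(P[1]-P[2])[[1,0]]))+90)
E
```

```text
topholes mouthend [0.5696 0.2708 0.07  ] far [0.5419 0.3902 0.07  ] centre [0.5558 0.3305 0.07  ] len 0.12258464939312237 ang 103.07413986960711 102.96092298359613 102.9058977993425
topcorn mouthend [0.5714 0.2569 0.07  ] far [0.5382 0.4022 0.07  ] centre [0.5548 0.3295 0.07  ] len 0.14907958715051148 ang 102.88113969027366 102.07902157403299 103.21314791563815
sideholes mouthend [0.5683 0.2703 0.07  ] far [0.5411 0.389  0.07  ] centre [0.5547 0.3296 0.07  ] len 0.1218030273964033 ang 102.93899186241833 103.4243537107794 103.41709254899115
```

The holes and corners agree on axis 103.0° and mouth ≈ (0.5714, 0.257). Next I bring the pin in front of the mouth.

Request:
arm_command --pt "0 0 -0.03 -0.9 -1.4 0 1" --pt "0 0 -0.06 -2.4 -3.8 0 1" --pt "0 0 -0.09 -4.2 -6.6 0 1" --pt "0 0 -0.12 -6.2 -9.6 0 1" --pt "0 0 -0.15 -8.2 -12.7 0 1" --pt "0 0 -0.18 -10 -15.6 0 1" --pt "0 0 -0.21 -11.3 -17.6 0 1" --pt "0 0 -0.24 -12.1 -18.8 0 1"

```text
time_s: 6.95
tcp_pos: [0.6045, 0.1309, 0.1052]
ee_rot: [[0.228, -0.974, 0.001], [-0.974, -0.228, 0.0], [-0.0, -0.001, -1.0]]
wrist_force: [0.4, -0.4, -1.3]
gripper_width: 0.104
gripper_force: 30.0
```

```bash
python3 -c "
from h import *
delta(.601,.1289,.0455,-77)"
```

```text
t 6.95 tcp [0.6045 0.1309 0.1052] rv [-0.0011  0.0001  0.0029] cm [0.1158 0.3906 5.9732] F [ 0.4009 -0.365  -1.3116] w 0.10376843032274084
```

Request:
arm_command --pt "0 0 0.003 0.05 0.2 1 1" --pt "0 0 0.003 0.12 0.38 2.5 1" --pt "0 0 0.003 0.12 0.38 4 1" --pt "0 0 0.003 0.12 0.38 5.3 1" --pt "0 0 0.003 0.12 0.38 5.95 1" --pt "0 0 0.003 0.12 0.38 5.95 1" --pt "0 0 0.003 0.12 0.38 5.95 1"

```text
time_s: 7.53
tcp_pos: [0.5984, 0.1269, 0.046]
ee_rot: [[0.223, -0.975, -0.001], [-0.975, -0.223, -0.0], [0.0, 0.001, -1.0]]
wrist_force: [0.0, -0.7, -1.4]
gripper_width: 0.101
gripper_force: 30.0
```

```bash
python3 - <<'E'
from h import *
delta(.601,.1289,.0455,-77)
t=capture("top");s=capture("side")
z=lambda c,x,y,w,h,k:np.clip(1.4*cv2.resize(np.asarray(c["pixels"])[y:y+h,x:x+w],None,fx=k,fy=k,interpolation=cv2.INTER_LANCZOS4),0,255).astype(np.uint8)
cv2.imwrite("pics/c4.png",np.hstack([z(t,275,165,58,75,7),z(s,280,155,54,75,7)]))
E
```

```text
t 7.5333 tcp [0.5984 0.1269 0.046 ] rv [ 0.0008 -0.0003 -0.0024] cm [-0.1342 -0.2981  0.0468] F [ 0.0067 -0.6567 -1.3976] w 0.10060386662674389
```

View pics/c4.png

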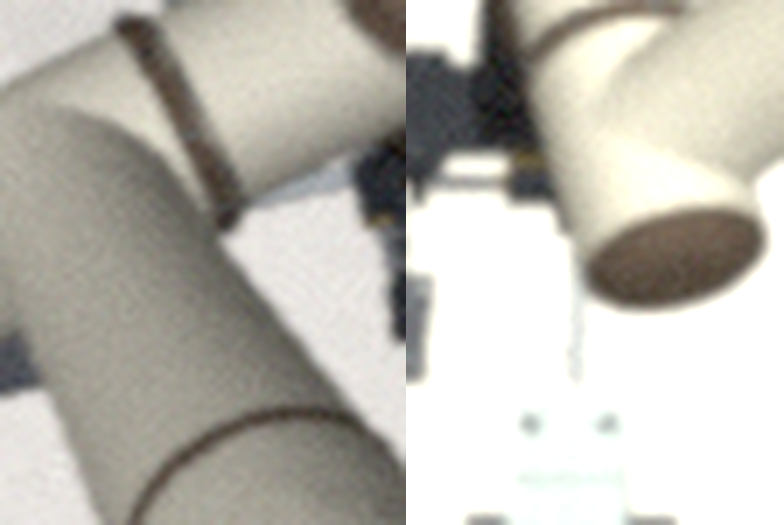

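```bash
python3 - <<'E'
from h import *
delta(.601,.1289,.0455,-77)
s=capture("side")
im=np.asarray(s["pixels"])[180:245,285:325].astype(float)
im=cv2.resize(im,None,fx=9,fy=9,interpolation=cv2.INTER_LANCZOS4)
im=np.clip((im-110)*255/90,0,255).astype(np.uint8)
cv2.imwrite("pics/c5.png",im)
u=np.array([np.cos(np.radians(103)),np.sin(np.radians(103)),0]);p=sense()["tcp_pos"];p[2]-=.0006
for q in (p+.1114*u,p+.09*u,np.array([.5714,.2569,.045]),np.array([.5714,.2569,.07])): print((proj(s,[q])[0]-[285,180]+.5)*9)
E
```

```text
t 7.6333 tcp [0.5992 0.1273 0.047 ] rv [-0.0016  0.0002 -0.0022] cm [-0.1139 -0.2079  0.1484] F [-0.4228  0.0603 -0.8076] w 0.10268926743274595
[173.9421 273.0751]
[175.1423 227.2947]
[168.0414 320.4425]
[166.2758 290.9224]
```

View pics/c5.png

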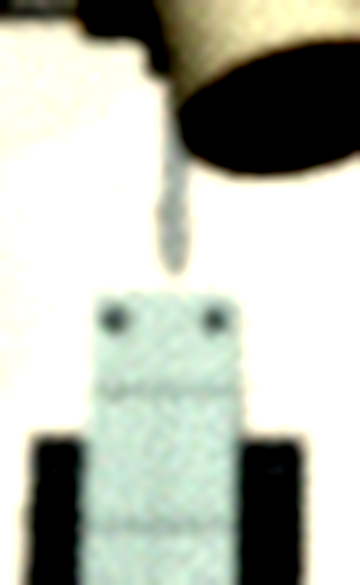

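The stretched side view shows the nose at crop (175,272) and the block's mouth edge centred at (167,293), both within 2 px of prediction. The fix is 2 mm sideways and 1 mm down, then I creep to the mouth.

Request:
arm_command --pt "0 0 0 0 -0.1 0.05 1" --pt "0 0 0 0 -0.2 0.1 1" --pt "0 0 0 -0.3 -0.2 0.1 1" --pt "0 0 0 -0.6 -0.2 0.1 1" --pt "0 0 0 -0.9 -0.2 0.1 1" --pt "0 0 0 -1.2 -0.2 0.1 1" --pt "0 0 0 -1.5 -0.2 0.1 1" --pt "0 0 0 -1.5 -0.2 0.1 1"

```text
time_s: 8.35
tcp_pos: [0.5973, 0.143, 0.0451]
ee_rot: [[0.224, -0.975, 0.0], [-0.975, -0.224, 0.0], [-0.0, -0.0, -1.0]]
wrist_force: [0.1, -0.0, -2.2]
gripper_width: 0.102
gripper_force: 30.0
```

```bash
cat >> h.py <<'E'
M=np.array([.5714,.2569,.0456]);U=np.array([np.cos(np.radians(103)),np.sin(np.radians(103)),0]);V=np.array([U[1],-U[0],0])
def st(L=.1114):
    s=sense();p=s["tcp_pos"]-M;F=s["wrist_force"]
    print("t %.2f depth %.1f lat %.1f dz %.1f mm; F along %.1f lat %.1f z %.1f w %.3f yaw %.2f"%(s["time_s"],1e3*(p@U+L),1e3*p@V,1e3*p[2],F@U,F@V,F[2],s["gripper_width"],np.degrees(np.arctan2(s["ee_rot"][1,0],s["ee_rot"][0,0]))))
E
python3 -c "
from h import *
st()"
```

```text
t 8.35 depth -5.4 lat -0.4 dz -0.5 mm; F along -0.0 lat 0.1 z -2.2 w 0.102 yaw -77.08
```

Request:
arm_command --pt "0 0 0 -0.1 -0.03 -0.03 1" --pt "0 0 0 -0.2 -0.03 -0.03 1" --pt "0 0 0 -0.3 -0.03 -0.03 1" --pt "0 0 0 -0.4 -0.03 -0.03 1" --pt "0 0 0 -0.5 -0.03 -0.03 1" --pt "0 0 0 -0.6 -0.03 -0.03 1" --pt "0 0 0 -0.7 -0.03 -0.03 1" --pt "0 0 0 -0.8 -0.03 -0.03 1"

```text
time_s: 9.02
tcp_pos: [0.5959, 0.1502, 0.0453]
ee_rot: [[0.223, -0.975, -0.0], [-0.975, -0.223, 0.0], [-0.0, 0.0, -1.0]]
wrist_force: [0.6, 1.0, -1.3]
gripper_width: 0.101
gripper_force: 30.0
```

Request:
arm_command --pt "0 0 0 -0.06 0 0 1" --pt "0 0 0 -0.12 0 0 1" --pt "0 0 0 -0.18 0 0 1" --pt "0 0 0 -0.24 0 0 1" --pt "0 0 0 -0.3 0 0 1" --pt "0 0 0 -0.36 0 0 1" --pt "0 0 0 -0.42 0 0 1" --pt "0 0 0 -0.5 0 0 1"

```text
time_s: 9.68
tcp_pos: [0.5947, 0.155, 0.0453]
ee_rot: [[0.223, -0.975, -0.0], [-0.975, -0.223, -0.0], [0.0, 0.0, -1.0]]
wrist_force: [0.6, 0.8, -1.3]
gripper_width: 0.104
gripper_force: 30.0
```

```bash
python3 -c "
from h import *
st()"
```

```text
t 9.68 depth 6.9 lat -0.2 dz -0.3 mm; F along 0.6 lat 0.8 z -1.3 w 0.104 yaw -77.13
```

Request:
arm_command --pt "0 0 0 -0.1 0 0 1" --pt "0 0 0 -0.2 0 0 1" --pt "0 0 0 -0.3 0 0 1" --pt "0 0 0 -0.4 0 0 1" --pt "0 0 0 -0.5 0 0 1" --pt "0 0 0 -0.6 0 0 1" --pt "0 0 0 -0.7 0 0 1" --pt "0 0 0 -0.8 0 0 1"

```text
time_s: 10.35
tcp_pos: [0.593, 0.1629, 0.0454]
ee_rot: [[0.223, -0.975, -0.0], [-0.975, -0.223, -0.0], [-0.0, 0.0, -1.0]]
wrist_force: [-1.2, -0.2, -1.5]
gripper_width: 0.1
gripper_force: 30.0
```

Request:
arm_command --pt "0 0 0 -0.1 0 0 1" --pt "0 0 0 -0.2 0 0 1" --pt "0 0 0 -0.3 0 0 1" --pt "0 0 0 -0.4 0 0 1" --pt "0 0 0 -0.5 0 0 1" --pt "0 0 0 -0.6 0 0 1" --pt "0 0 0 -0.7 0 0 1" --pt "0 0 0 -0.8 0 0 1"

```text
time_s: 11.02
tcp_pos: [0.5912, 0.1707, 0.0454]
ee_rot: [[0.223, -0.975, 0.0], [-0.975, -0.223, 0.0], [-0.0, -0.0, -1.0]]
wrist_force: [-0.6, 0.1, -1.7]
gripper_width: 0.105
gripper_force: 30.0
```

```bash
python3 -c "
from h import *
st()"
```

```text
t 11.02 depth 22.9 lat -0.1 dz -0.2 mm; F along 0.3 lat -0.5 z -1.7 w 0.105 yaw -77.13
```

Request:
arm_command --pt "0 0 0 -0.2 0 0 1" --pt "0 0 0 -0.4 0 0 1" --pt "0 0 0 -0.6 0 0 1" --pt "0 0 0 -0.8 0 0 1" --pt "0 0 0 -1 0 0 1" --pt "0 0 0 -1.2 0 0 1" --pt "0 0 0 -1.4 0 0 1" --pt "0 0 0 -1.6 0 0 1"

```text
time_s: 11.68
tcp_pos: [0.5876, 0.1864, 0.0453]
ee_rot: [[0.223, -0.975, -0.0], [-0.975, -0.223, -0.0], [0.0, 0.0, -1.0]]
wrist_force: [0.5, -0.2, -0.8]
gripper_width: 0.101
gripper_force: 30.0
```

Request:
arm_command --pt "0 0 0 -0.2 0 0 1" --pt "0 0 0 -0.4 0 0 1" --pt "0 0 0 -0.6 0 0 1" --pt "0 0 0 -0.8 0 0 1" --pt "0 0 0 -1 0 0 1" --pt "0 0 0 -1.2 0 0 1" --pt "0 0 0 -1.4 0 0 1" --pt "0 0 0 -1.6 0 0 1"

```text
time_s: 12.35
tcp_pos: [0.584, 0.202, 0.0454]
ee_rot: [[0.223, -0.975, 0.0], [-0.975, -0.223, -0.0], [0.0, -0.0, -1.0]]
wrist_force: [0.3, -0.6, -1.4]
gripper_width: 0.101
gripper_force: 30.0
```

Request:
arm_command --pt "0 0 0 -0.2 0 0 1" --pt "0 0 0 -0.4 0 0 1" --pt "0 0 0 -0.6 0 0 1" --pt "0 0 0 -0.8 0 0 1" --pt "0 0 0 -1 0 0 1" --pt "0 0 0 -1.2 0 0 1" --pt "0 0 0 -1.4 0 0 1" --pt "0 0 0 -1.6 0 0 1"

```text
time_s: 13.02
tcp_pos: [0.5805, 0.2176, 0.0454]
ee_rot: [[0.223, -0.975, 0.0], [-0.975, -0.223, 0.0], [-0.0, -0.0, -1.0]]
wrist_force: [0.8, -0.7, -0.1]
gripper_width: 0.105
gripper_force: 30.0
```

```bash
python3 -c "
from h import *
st()"
```

```text
t 13.02 depth 71.0 lat 0.0 dz -0.2 mm; F along -0.9 lat 0.6 z -0.1 w 0.105 yaw -77.14
```

Request:
arm_command --pt "0 0 0 0 0 0 0.8" --pt "0 0 0 0 0 0 0.6" --pt "0 0 0 0 0 0 0.5" --pt "0 0 0 0 0 0 0.5" --pt "0 0 0 0.3 0 0 0.5" --pt "0 0 0 1 0 0 0.5" --pt "0 0 0 1.8 0 0 0.5" --pt "0 0 0 2.6 0 0 0.5"

```text
time_s: 13.68
tcp_pos: [0.5865, 0.1911, 0.0454]
ee_rot: [[0.223, -0.975, -0.0], [-0.975, -0.223, -0.0], [0.0, 0.0, -1.0]]
wrist_force: [0.5, 0.5, 0.7]
gripper_width: 0.253
gripper_force: 0.0
```

Request:
arm_command --pt "0 0 0 0.6 0 0 0.5" --pt "0 0 0 1.2 0 0 0.5" --pt "0 0 0 1.8 0 0 0.5" --pt "0 0 0 1.8 0 0 0.5" --pt "0 0 0 1.8 0 0 0.55"

```text
time_s: 14.1
tcp_pos: [0.5905, 0.174, 0.0454]
ee_rot: [[0.222, -0.975, 0.0], [-0.975, -0.222, 0.0], [-0.0, -0.0, -1.0]]
wrist_force: [0.7, -0.1, 0.8]
gripper_width: 0.236
gripper_force: 0.0
```

```bash
python3 - <<'E'
from h import *
st()
s=capture("side")
im=np.asarray(s["pixels"])[165:245,275:335].astype(float)
im=cv2.resize(im,None,fx=7,fy=7,interpolation=cv2.INTER_LANCZOS4)
cv2.imwrite("pics/c6.png",np.clip((im-60)*255/140,0,255).astype(np.uint8))
E
```

```text
t 14.10 depth 26.4 lat -0.1 dz -0.2 mm; F along -0.3 lat 0.7 z 0.8 w 0.236 yaw -77.17
```

View pics/c6.png

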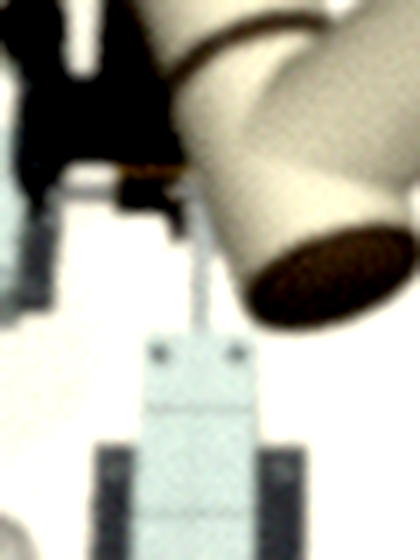

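The pin stands in the bore at crop (200,330), with the gripper now further back on it. I grip it and lift slightly to take out the sag.

Request:
arm_command --pt "0 0 0 0 0 0 0.65" --pt "0 0 0 0 0 0 0.72" --pt "0 0 0 0 0 0 0.77" --pt "0 0 0 0 0 0 0.82" --pt "0 0 0 0 0 0 0.9" --pt "0 0 0 0 0 0 1" --pt "0 0 0 0 0 0 1" --pt "0 0 0 0 0 0 1"

```text
time_s: 14.82
tcp_pos: [0.5903, 0.1747, 0.0453]
ee_rot: [[0.223, -0.975, 0.0], [-0.975, -0.223, 0.0], [-0.0, -0.0, -1.0]]
wrist_force: [-0.6, 1.2, 0.1]
gripper_width: 0.098
gripper_force: 30.0
```

Request:
arm_command --pt "0 0 0 0 0 -0.05 1" --pt "0 0 0 0 0 -0.1 1" --pt "0 0 0 0 0 -0.1 1"

```text
time_s: 15.07
tcp_pos: [0.5903, 0.1743, 0.0463]
ee_rot: [[0.223, -0.975, -0.0], [-0.975, -0.223, -0.0], [0.0, 0.0, -1.0]]
wrist_force: [-0.8, 0.3, -0.9]
gripper_width: 0.101
gripper_force: 30.0
```

```bash
python3 -c "
from h import *
st(.156);print(sense()['moment'])"
```

```text
t 15.07 depth 71.3 lat -0.2 dz 0.7 mm; F along 0.5 lat -0.7 z -0.9 w 0.101 yaw -77.14
[ 0.10690222 -0.06386772 -0.04454351]
```

Request:
arm_command --pt "0 0 0 -0.15 0 -0.03 1" --pt "0 0 0 -0.3 0 -0.05 1" --pt "0 0 0 -0.45 0 -0.05 1" --pt "0 0 0 -0.6 0 -0.05 1" --pt "0 0 0 -0.75 0 -0.05 1" --pt "0 0 0 -0.9 0 -0.05 1" --pt "0 0 0 -1.05 0 -0.05 1" --pt "0 0 0 -1.2 0 -0.05 1"

```text
time_s: 15.73
tcp_pos: [0.5876, 0.1864, 0.0468]
ee_rot: [[0.223, -0.975, -0.0], [-0.975, -0.223, -0.0], [0.0, 0.0, -1.0]]
wrist_force: [-0.1, 0.0, -0.6]
gripper_width: 0.106
gripper_force: 30.0
```

Request:
arm_command --pt "0 0 0 -0.15 0 0 1" --pt "0 0 0 -0.3 0 0 1" --pt "0 0 0 -0.45 0 0 1" --pt "0 0 0 -0.6 0 0 1" --pt "0 0 0 -0.75 0 0 1" --pt "0 0 0 -0.9 0 0 1" --pt "0 0 0 -1.05 0 0 1" --pt "0 0 0 -1.2 0 0 1"

```text
time_s: 16.4
tcp_pos: [0.585, 0.198, 0.0469]
ee_rot: [[0.223, -0.975, 0.0], [-0.975, -0.223, 0.0], [0.0, -0.0, -1.0]]
wrist_force: [0.5, -0.3, -0.4]
gripper_width: 0.102
gripper_force: 30.0
```

```bash
python3 -c "
from h import *
st(.156);print(sense()['moment'])"
```

```text
t 16.40 depth 95.6 lat -0.0 dz 1.3 mm; F along -0.4 lat 0.4 z -0.4 w 0.102 yaw -77.13
[-0.00430354 -0.01895609 -0.04862391]
```

Request:
arm_command --pt "0 0 0 -0.03 0 0 1" --pt "0 0 0 -0.06 0 0 1" --pt "0 0 0 -0.09 0 0 1" --pt "0 0 0 -0.12 0 0 1" --pt "0 0 0 -0.15 0 0 1" --pt "0 0 0 -0.18 0 0 1" --pt "0 0 0 -0.21 0 0 1" --pt "0 0 0 -0.24 0 0 1"

```text
time_s: 17.07
tcp_pos: [0.5844, 0.2002, 0.0469]
ee_rot: [[0.223, -0.975, 0.0], [-0.975, -0.223, 0.0], [0.0, -0.0, -1.0]]
wrist_force: [0.9, -0.7, -0.2]
gripper_width: 0.101
gripper_force: 30.0
```

Request:
arm_command --pt "0 0 0 -0.03 0 0 1" --pt "0 0 0 -0.06 0 0 1" --pt "0 0 0 -0.09 0 0 1" --pt "0 0 0 -0.12 0 0 1" --pt "0 0 0 -0.15 0 0 1" --pt "0 0 0 -0.18 0 0 1" --pt "0 0 0 -0.21 0 0 1" --pt "0 0 0 -0.24 0 0 1"

```text
time_s: 17.73
tcp_pos: [0.5839, 0.2026, 0.0468]
ee_rot: [[0.223, -0.975, -0.0], [-0.975, -0.223, -0.0], [0.0, 0.0, -1.0]]
wrist_force: [0.3, -0.9, -1.6]
gripper_width: 0.102
gripper_force: 30.0
```

Request:
arm_command --pt "0 0 0 -0.03 0 0 1" --pt "0 0 0 -0.06 0 0 1" --pt "0 0 0 -0.09 0 0 1" --pt "0 0 0 -0.12 0 0 1" --pt "0 0 0 -0.15 0 0 1" --pt "0 0 0 -0.18 0 0 1" --pt "0 0 0 -0.21 0 0 1" --pt "0 0 0 -0.24 0 0 1"

```text
time_s: 18.4
tcp_pos: [0.5834, 0.2049, 0.0469]
ee_rot: [[0.223, -0.975, 0.0], [-0.975, -0.223, -0.0], [0.0, -0.0, -1.0]]
wrist_force: [0.8, -1.1, 0.0]
gripper_width: 0.101
gripper_force: 30.0
```

Request:
arm_command --pt "0 0 0 -0.03 0 0 1" --pt "0 0 0 -0.06 0 0 1" --pt "0 0 0 -0.09 0 0 1" --pt "0 0 0 -0.12 0 0 1" --pt "0 0 0 -0.15 0 0 1" --pt "0 0 0 -0.18 0 0 1" --pt "0 0 0 -0.21 0 0 1" --pt "0 0 0 -0.24 0 0 1"

```text
time_s: 19.07
tcp_pos: [0.5829, 0.2072, 0.0469]
ee_rot: [[0.223, -0.975, 0.0], [-0.975, -0.223, -0.0], [0.0, 0.0, -1.0]]
wrist_force: [-0.0, -1.8, 0.2]
gripper_width: 0.1
gripper_force: 30.0
```

Request:
arm_command --pt "0 0 0 -0.03 0 0 1" --pt "0 0 0 -0.06 0 0 1" --pt "0 0 0 -0.09 0 0 1" --pt "0 0 0 -0.12 0 0 1" --pt "0 0 0 -0.15 0 0 1" --pt "0 0 0 -0.18 0 0 1" --pt "0 0 0 -0.2 0 0 1"

```text
time_s: 19.65
tcp_pos: [0.5824, 0.2092, 0.0469]
ee_rot: [[0.223, -0.975, 0.0], [-0.975, -0.223, -0.0], [0.0, -0.0, -1.0]]
wrist_force: [0.3, -2.9, 1.1]
gripper_width: 0.104
gripper_force: 30.0
```

Request:
arm_command --pt "0 0 0 -0.03 0 0 1" --pt "0 0 0 -0.06 0 0 1" --pt "0 0 0 -0.09 0 0 1" --pt "0 0 0 -0.12 0 0 1" --pt "0 0 0 -0.15 0 0 1" --pt "0 0 0 -0.18 0 0 1" --pt "0 0 0 -0.2 0 0 1"

```text
time_s: 20.23
tcp_pos: [0.582, 0.2111, 0.0469]
ee_rot: [[0.223, -0.975, 0.0], [-0.975, -0.223, -0.0], [0.0, -0.0, -1.0]]
wrist_force: [0.9, -1.6, 1.7]
gripper_width: 0.105
gripper_force: 30.0
```

```bash
python3 -c "
from h import *
st(.156);print(sense()['moment'])"
```

```text
t 20.23 depth 109.0 lat 0.0 dz 1.3 mm; F along -1.8 lat 0.5 z 1.7 w 0.105 yaw -77.13
[-0.7603098  -0.23767553  0.02651325]
```

Request:
arm_command --pt "0 0 0 -0.03 0 -0.02 1" --pt "0 0 0 -0.06 0 -0.04 1" --pt "0 0 0 -0.09 0 -0.05 1" --pt "0 0 0 -0.12 0 -0.05 1" --pt "0 0 0 -0.15 0 -0.05 1" --pt "0 0 0 -0.18 0 -0.05 1" --pt "0 0 0 -0.2 0 -0.05 1"

```text
time_s: 20.82
tcp_pos: [0.5814, 0.2133, 0.0472]
ee_rot: [[0.223, -0.975, -0.0], [-0.975, -0.223, 0.0], [-0.0, 0.0, -1.0]]
wrist_force: [-0.1, -0.1, -0.2]
gripper_width: 0.103
gripper_force: 30.0
```

```bash
python3 -c "
from h import *
st(.156);print(sense()['moment'])"
```

```text
t 20.82 depth 111.2 lat -0.1 dz 1.6 mm; F along -0.1 lat -0.1 z -0.2 w 0.103 yaw -77.13
[-0.0944243  -0.11411521 -0.06610044]
```

Raising it slightly cleared the side load, so I continue.

Request:
arm_command --pt "0 0 0 -0.03 0 -0.01 1" --pt "0 0 0 -0.06 0 -0.02 1" --pt "0 0 0 -0.09 0 -0.02 1" --pt "0 0 0 -0.12 0 -0.02 1" --pt "0 0 0 -0.15 0 -0.02 1" --pt "0 0 0 -0.18 0 -0.02 1" --pt "0 0 0 -0.21 0 -0.02 1" --pt "0 0 0 -0.24 0 -0.02 1"

```text
time_s: 21.48
tcp_pos: [0.5809, 0.2155, 0.0475]
ee_rot: [[0.223, -0.975, -0.0], [-0.975, -0.223, 0.0], [-0.0, 0.0, -1.0]]
wrist_force: [-0.5, -0.2, -1.0]
gripper_width: 0.101
gripper_force: 30.0
```

Request:
arm_command --pt "0 0 0 -0.03 0 0 1" --pt "0 0 0 -0.06 0 0 1" --pt "0 0 0 -0.09 0 0 1" --pt "0 0 0 -0.12 0 0 1" --pt "0 0 0 -0.15 0 0 1" --pt "0 0 0 -0.18 0 0 1" --pt "0 0 0 -0.21 0 0 1" --pt "0 0 0 -0.24 0 0 1"

```text
time_s: 22.15
tcp_pos: [0.5804, 0.2178, 0.0476]
ee_rot: [[0.223, -0.975, -0.0], [-0.975, -0.223, -0.0], [0.0, 0.0, -1.0]]
wrist_force: [0.8, 0.1, -1.7]
gripper_width: 0.099
gripper_force: 30.0
```

Request:
arm_command --pt "0 0 0 -0.03 0 0 1" --pt "0 0 0 -0.06 0 0 1" --pt "0 0 0 -0.09 0 0 1" --pt "0 0 0 -0.12 0 0 1" --pt "0 0 0 -0.15 0 0 1" --pt "0 0 0 -0.18 0 0 1" --pt "0 0 0 -0.21 0 0 1" --pt "0 0 0 -0.24 0 0 1"

```text
time_s: 22.82
tcp_pos: [0.5799, 0.2201, 0.0476]
ee_rot: [[0.223, -0.975, 0.0], [-0.975, -0.223, -0.0], [0.0, -0.0, -1.0]]
wrist_force: [0.2, 0.1, -1.6]
gripper_width: 0.1
gripper_force: 30.0
```

Request:
arm_command --pt "0 0 0 -0.03 0 0 1" --pt "0 0 0 -0.06 0 0 1" --pt "0 0 0 -0.09 0 0 1" --pt "0 0 0 -0.12 0 0 1" --pt "0 0 0 -0.15 0 0 1" --pt "0 0 0 -0.18 0 0 1" --pt "0 0 0 -0.21 0 0 1" --pt "0 0 0 -0.24 0 0 1"

```text
time_s: 23.48
tcp_pos: [0.5794, 0.2225, 0.0476]
ee_rot: [[0.223, -0.975, 0.0], [-0.975, -0.223, 0.0], [-0.0, -0.0, -1.0]]
wrist_force: [-0.1, -0.5, -0.6]
gripper_width: 0.103
gripper_force: 30.0
```

Request:
arm_command --pt "0 0 0 -0.03 0 0 1" --pt "0 0 0 -0.06 0 0 1" --pt "0 0 0 -0.09 0 0 1" --pt "0 0 0 -0.12 0 0 1" --pt "0 0 0 -0.15 0 0 1" --pt "0 0 0 -0.18 0 0 1" --pt "0 0 0 -0.21 0 0 1" --pt "0 0 0 -0.24 0 0 1"

```text
time_s: 24.15
tcp_pos: [0.5788, 0.2248, 0.0476]
ee_rot: [[0.223, -0.975, 0.0], [-0.975, -0.223, 0.0], [-0.0, -0.0, -1.0]]
wrist_force: [0.7, -0.5, -1.5]
gripper_width: 0.103
gripper_force: 30.0
```

Request:
arm_command --pt "0 0 0 -0.03 0 0 1" --pt "0 0 0 -0.06 0 0 1" --pt "0 0 0 -0.09 0 0 1" --pt "0 0 0 -0.12 0 0 1" --pt "0 0 0 -0.15 0 0 1" --pt "0 0 0 -0.18 0 0 1" --pt "0 0 0 -0.21 0 0 1" --pt "0 0 0 -0.24 0 0 1"

```text
time_s: 24.82
tcp_pos: [0.5783, 0.2271, 0.0476]
ee_rot: [[0.223, -0.975, 0.0], [-0.975, -0.223, -0.0], [0.0, -0.0, -1.0]]
wrist_force: [0.9, 0.0, -1.0]
gripper_width: 0.1
gripper_force: 30.0
```

Request:
arm_command --pt "0 0 0 -0.03 0 0 1" --pt "0 0 0 -0.06 0 0 1" --pt "0 0 0 -0.09 0 0 1" --pt "0 0 0 -0.12 0 0 1" --pt "0 0 0 -0.15 0 0 1" --pt "0 0 0 -0.18 0 0 1" --pt "0 0 0 -0.21 0 0 1" --pt "0 0 0 -0.24 0 0 1"

```text
time_s: 25.48
tcp_pos: [0.5777, 0.2284, 0.0475]
ee_rot: [[0.223, -0.975, -0.001], [-0.975, -0.223, -0.002], [0.001, 0.001, -1.0]]
wrist_force: [2.2, -5.8, -0.9]
gripper_width: 0.097
gripper_force: 30.0
```

Contact at about 6 N, near 127 mm deep. I press a little more and hold.

Request:
arm_command --pt "0 0 0 -0.02 0 0 1" --pt "0 0 0 -0.04 0 0 1" --pt "0 0 0 -0.06 0 0 1" --pt "0 0 0 -0.06 0 0 1" --pt "0 0 0 -0.06 0 0 1" --pt "0 0 0 -0.06 0 0 1" --pt "0 0 0 -0.06 0 0 1" --pt "0 0 0 -0.06 0 0 1"

```text
time_s: 26.15
tcp_pos: [0.5777, 0.2285, 0.0475]
ee_rot: [[0.222, -0.975, -0.001], [-0.975, -0.222, -0.002], [0.002, 0.001, -1.0]]
wrist_force: [2.7, -7.5, -0.5]
gripper_width: 0.1
gripper_force: 30.0
```

```bash
python3 -c "
from h import *
st(.156);print(sense()['moment'])"
```

```text
t 26.15 depth 126.9 lat -0.3 dz 1.9 mm; F along -7.9 lat 0.9 z -0.5 w 0.100 yaw -77.15
[-1.89680458e+00 -7.15639605e-01  7.71126094e-04]
```

Request:
arm_command --pt "0 0 0 -0.02 0 0 1" --pt "0 0 0 -0.04 0 0 1" --pt "0 0 0 -0.05 0 0 1" --pt "0 0 0 -0.05 0 0 1" --pt "0 0 0 -0.05 0 0 1" --pt "0 0 0 -0.05 0 0 1"

```text
time_s: 26.65
tcp_pos: [0.5776, 0.2285, 0.0475]
ee_rot: [[0.222, -0.975, -0.001], [-0.975, -0.222, -0.003], [0.002, 0.002, -1.0]]
wrist_force: [2.5, -6.7, -0.5]
gripper_width: 0.101
gripper_force: 30.0
```

```bash
python3 -c "
from h import *
st(.156)"
```

```text
t 26.65 depth 126.9 lat -0.4 dz 1.9 mm; F along -7.1 lat 0.9 z -0.5 w 0.101 yaw -77.16
```

Solid at 7–8 N with no further motion: home. Now I let go and lift away.

Request:
arm_command --pt "0 0 0 0 0 0 0.8" --pt "0 0 0 0 0 0 0.5" --pt "0 0 0 0 0 0 0.3" --pt "0 0 0 0 0 0 0.3" --pt "0 0 0 0 0 -0.5 0.3" --pt "0 0 0 0 0 -2 0.3" --pt "0 0 0 0 0 -4 0.3" --pt "0 0 0 0 0 -7 0.3"

```text
time_s: 27.32
tcp_pos: [0.576, 0.2303, 0.1163]
ee_rot: [[0.223, -0.975, -0.004], [-0.975, -0.223, -0.002], [0.001, 0.005, -1.0]]
wrist_force: [0.4, 0.7, -0.5]
gripper_width: 0.347
gripper_force: 0.0
```

Request:
arm_command --pt "0 0 0 3 0 -2 0.3" --pt "0 0 0 6 0 -4 0.3" --pt "0 0 0 9 0 -5 0.3" --pt "0 0 0 12 0 -6 0.3" --pt "0 0 0 15 0 -6 0.3" --pt "0 0 0 18 0 -6 0.3" --pt "0 0 0 20 0 -6 0.3" --pt "0 0 0 20 0 -6 0.3"

```text
time_s: 27.98
tcp_pos: [0.6226, 0.0327, 0.1781]
ee_rot: [[0.219, -0.976, 0.001], [-0.976, -0.219, 0.0], [0.0, -0.001, -1.0]]
wrist_force: [0.3, 0.5, -0.5]
gripper_width: 0.349
gripper_force: 0.0
```

```bash
python3 - <<'E'
from h import *
st()
s=capture("side")
im=np.asarray(s["pixels"])[170:290,270:380].astype(float)
im=cv2.resize(im,None,fx=5,fy=5,interpolation=cv2.INTER_LANCZOS4)
cv2.imwrite("pics/c7.png",np.clip((im-60)*255/140,0,255).astype(np.uint8))
for d in(.127,): print((proj(s,[M-(.18-d)*U,M-(.168-d)*U,M])-[270,170]+.5)*5)
E
```

```text
t 27.98 depth -118.6 lat -0.5 dz 132.5 mm; F along 0.4 lat 0.4 z -0.5 w 0.349 yaw -77.34
[[170.02886167 164.46680981]
 [169.64864086 178.59622888]
 [168.33306819 227.63496031]]
```

View pics/c7.png

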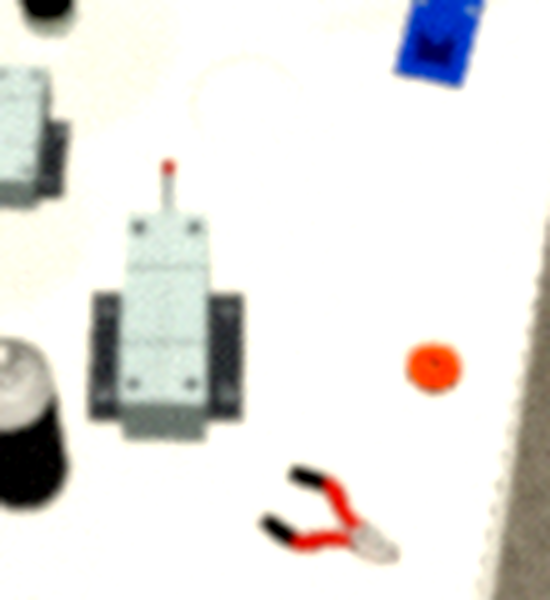

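The red tail shows at crop (168,161–175), within about 1 px (camera) of a pin 127 mm deep. The gear and cutters are untouched and the gripper is clear.

```bash
python3 -c "
from station import finish_job
print(finish_job())"
```

```text
the job is handed in; nothing more can be done
None
```

The pin was let go about 71 mm deep, re-gripped further back, pressed home on the stop at about 127 mm with 7–8 N, then released; the job is handed in at about 28 s of the 64 s allowed.

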